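Rack the washed plates, then hold the self-closing cabinet door open

ROBOT

A 6-joint arm with a two-finger parallel gripper is mounted at the origin on the work surface. World frame = base frame: x ahead of the robot, y to its left, z up, the work surface at z = 0. Lengths are in m, angles in rad, forces in N, time in s.
With the tool pointing down it reaches from about 0.35 to 0.85 m from the base axis. Payload 8.1 kg.
Tool frame: the origin (TCP) lies midway between the tips of the shut fingers; the grasp point (between the pads) lies bot.hold_point_z behind it (bot.hold_point_z is the distance from the TCP to the grasp point, in m); z points along the fingers, y is the line along which they close (so a half turn about z gives the same grasp; the last joint's range is limited). The gripper opens to 85 mm and grips with 20 to 120 N. Pads are 22 mm wide; open, the fingers measure 114 mm over their backs; the gripper's body (76 mm by 85 mm) begins 54 mm behind the grasp point. The pads swing forward as they close: fully open they stand 13 mm farther back than shut.
Start: joints at [1.021, 0.13, 1.488, -0, 1.523, -0.085], TCP at [0.269, 0.536, 0.231] pointing down, gripper open.
Joint ranges: [-2.96, 2.96], [-0.89, 2.26], [0.02, 2.5], [-1.34, 4.48], [0, 2.73], [-2.66, 2.66]. Speed limits (rad/s): [2.39, 2.39, 2.79, 3.14, 3.14, 3.14].

INTERFACE

Orientations are given as a unit quaternion [x, y, z, w].
In Python, from workcell import bot, optics gives the robot as it stands (bot), with the cameras (optics).
- The arm moves only by the shell command python3 nudge.py 'ROWS' [OPENING]. ROWS is a JSON list of rows, 1 to 10 of them, each of 4 numbers: dx, dy, dz in a scale on which 1.0 is 50 cm, then a turn about the tool's z in parts of the range, where 1.0 means 2 pi rad; each row is the pose to reach, as a shift and turn from the pose commanded when the command began, along the tool's axes at that moment; what a row does not reach only later rows make up. A row lasts 1/12 s, in which the tool goes at most 0.0417 m and 0.125 rad, less where a joint would pass 70% of its speed; a pose out of reach is approached as far as the arm can. OPENING is the finger opening in m, set as the command begins (- or left out keeps the last). The fingers move at their own pace and stop on an object; the grip force is fixed at half the most. Time passes only in rows, so rows that do not move let the fingers close. It prints the time, the measured TCP pose, the force, the opening and the grip force at its end. Input that does not fit is refused with a message, and nothing moves.
- bot.observe(): the state, without advancing time (a new reading comes with each control period).
- optics.get_image(name): name is "side" or "top" or "wrist"; returns the picture (400x640x3 uint8, blue, green, red); there is no depth.
- optics.get_calibration(name): a dict with "fx", "fy", "cx", "cy" (pixels), "rvec" (rotation vector, rad) and "tvec" (3), from world to camera coordinates, as OpenCV has them. Camera axes: x right, y down, z forward; pixel columns grow to the right and rows downward; lengths in m; the calibration is good to about 2 mm. A picture is of the moment at which its call begins: read the wrist's pose just before it. get_calibration takes no time and is no camera call; for the wrist camera it gives the pose at the moment of the call.
- bot.hand_in(): hands the job in; it is judged then, once.
The state is a dict: "clock": time; "q": joint angles; "dq": joint speeds; "joint_efforts": joint torques, N m; "tool_pos": TCP position; "tcp_rot": TCP orientation; "force": force on the tool from outside, world axes, zero at the start; "torque": the same for the moment, N m; "grip_width": finger opening in m; "grip_force": force on a finger pad.
Only numpy, scipy, OpenCV 4.12 (cv2) and the standard library are available. Lean on these libraries where they do the work, as an engineer would, in place of code of your own. Each camera call takes 0.05 s, during which the arm holds its last target. There are 200 camera calls.

TASK

The washed plates are going back into the small display cabinet: take the two round plates out of the wire drainer and stand each on edge in a slot of its own in the wooden plate rack, setting them down rather than dropping them. Then take the cabinet's sliding door by its knob, slide it open against its spring until its right-hand edge is level with the partition inside, so that the right-hand compartment is clear and the other stays covered, and keep holding it there so that I can lift the rack in: finish while holding it, do not let go. Leave the square board in the drainer and the other tableware where they stand.

Things in the scene. Friction and masses are not known exactly. Their poses are not given: they have to be found in the camera images.
- plate_a: round white plate, thin blue ring on its face, 140 diameter, 9 thick plus an 84 wide foot ring 3 proud of its back, 0.2 to 0.4 kg. Starts on edge in the drainer. Origin: centre of the disc; own y: its axis (foot to +y). Top edge 70 above the origin; pinch it there across its thickness (9 thick for 28 in from the rim)
- plate_b: second, identical plate: round white plate, thin blue ring on its face, 140 diameter, 9 thick plus an 84 wide foot ring 3 proud of its back, 0.2 to 0.4 kg. Starts on edge in the drainer. Origin: centre of the disc; own y: its axis (foot to +y). Top edge 70 above the origin; pinch it there across its thickness (9 thick for 28 in from the rim)
- rack: wooden plate rack, fixed, 110 (own x) x 176 (own y) x 115 high, empty. Origin: centre of its foot. Five slots at own y = -60, -30, 0, 30, 60, each running along own x (plate axis along own y), 20 clear between 10 mm dowels in two rows at x = -45, 45. A plate rests at x = 0 on two bars (tops at 25, inner edges at x = -35, 35), its centre 86 above the table
- drainer: stainless wire dish drainer, fixed, 146 (own x) x 230 (own y) x 80 high. Origin: centre of its foot. Plates and board stand in its slots (18 clear) at own y = -66, 0, 66, in any order, axes along own y; plate centres 81 above the table
- board: square wooden breakfast board, 130 x 130 x 10, on edge in the drainer between or beside the plates; stays there. Origin at its centre, own y across its thickness
- cabinet: low grey display cabinet with glass top, fixed, 240 deep (own x), 600 wide (own y), 232 high; front faces own -x, to the robot; own +y is its left as the robot sees it. Origin: centre of its underside. A glazed sliding door covers the right (-y) half of the front, a fixed pane the left half
- door (a joint): opening of the sliding door, m: 0 closed, grows as it slides along the cabinet's own +y (left as the robot sees it), stop at 0.28. A self-closing spring pulls it shut: about 4.5 N when closed, 8.5 N at 0.26. Door 0.95 kg on rollers, about 1 N drag, damped
- door_edge (a point): top front corner of the door's right-hand (-y) upright edge, 226 above the table: the edge to bring level with the partition (along the cabinet's y). Door 320 wide, 20 thick, front face 145 in front of the cabinet's origin
- door_knob: round metal mushroom knob on the door's right stile. Origin: centre of its head, 195 above the table, 37 below the cabinet's top, 28 in front of the door's face, 24 left of the door's right edge. Axis along the cabinet's x; head 30 diameter, 17 long, on a 13 neck, 38 proud in all. Can be pinched from above by its left and right sides
- partition: upright wooden partition, 18 thick (own y), 200 deep, 184 tall, on the cabinet's floor behind the door, seen through glass top and door. Fixed, but at another place along the cabinet in each start. Origin: middle of its underside, 22 above the table; axes parallel to the cabinet's
- jug: bystander, leave alone: white ceramic jug, 165 tall, 100 wide, handle to its own +x; origin at the centre of its foot
- pewter_goblet: bystander, leave alone: dark pewter goblet, 140 tall, 72 wide; origin at the centre of its foot
- blue_goblet: bystander, leave alone: blue goblet, 150 tall, 66 wide; origin at the centre of its foot
- salt_shaker: bystander, leave alone: silver salt shaker, 80 tall, 44 wide; origin at the centre of its foot
- pepper_shaker: bystander, leave alone: silver pepper shaker, 90 tall, 44 wide; origin at the centre of its foot
- sugar_bowl: bystander, leave alone: silver two-handled sugar bowl with lid, 85 tall, 130 over the handles; origin at the centre of its foot
- candlestick: bystander, leave alone: brass candlestick, 155 tall, 84 wide; origin at the centre of its foot

How it is judged:
By the outcome, as a careful person would: the job done as asked, in the order asked, and still so for the second after the job is handed in, while the arm keeps its last pose, push and grip.
It also fails if it takes over 72 s, if anything falls off the work surface, if the arm or the gripper's body presses on something with over 40 N, if the wrist force passes 120 N, or if a joint passes its speed limit or range.

## Working session

There is one attempt and no reset: what is moved stays moved. The work goes in short steps, Python scripts to look and compute and a shell command to move; the robot and the scene stay as the last step left them, time stands still between calls to the robot, and variables do not carry over. Pictures are saved under pics/ and viewed, at most 10 in all, crops included, and the job is handed in when it is done.

```bash
ls; mkdir -p pics
python3 - <<'E'
from workcell import bot, optics
import cv2,numpy as np
print(bot.hold_point_z, bot.observe())
for n in ("top","side"):
    im=optics.get_image(n); cv2.imwrite(f"pics/{n}0.png",im)
    print(n,optics.get_calibration(n))
E
```

```text
nudge.py
pics
workcell.py
0.0187 {'clock': 0.0, 'q': array([ 1.02059965e+00,  1.31125443e-01,  1.48930782e+00, -2.23499236e-05,
        1.52301008e+00, -8.54243918e-02]), 'dq': array([-1.40654666e-03,  6.95968324e-05, -1.10664767e-03, -2.09303024e-03,
       -1.27601692e-03,  1.93796758e-04]), 'joint_efforts': array([-6.86748208e-04, -5.69399464e+01, -5.00555670e+01, -4.62378903e-04,
        1.51408254e-02,  5.19156856e-06]), 'tool_pos': array([0.26863632, 0.53587198, 0.2302501 ]), 'tcp_rot': array([ 2.30299550e-01,  9.73119346e-01, -8.82495068e-04, -2.78556551e-04]), 'force': array([-0.51412638, -0.20821445,  0.10277796]), 'torque': array([ 0.01506338, -0.01987085,  0.03372682]), 'grip_force': 0.0, 'grip_width': 0.08529248216713384}
top {'fx': 434.4764907934681, 'fy': 434.4764907934681, 'cx': 325.5060246836173, 'cy': 198.58268864986027, 'rvec': array([ 2.17455039, -2.21558663,  0.06519391]), 'tvec': array([0.04677992, 0.50877044, 1.42006417])}
side {'fx': 376.3783176894031, 'fy': 376.3783176894031, 'cx': 319.5901285430324, 'cy': 198.7835661137686, 'rvec': array([ 2.0759031 , -0.72148334,  0.35698542]), 'tvec': array([-0.38467315,  0.32473593,  0.94598579])}
```

View pics/top0.png

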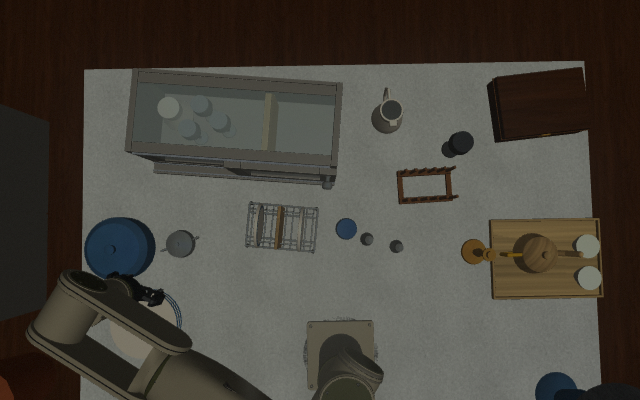

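View pics/side0.png

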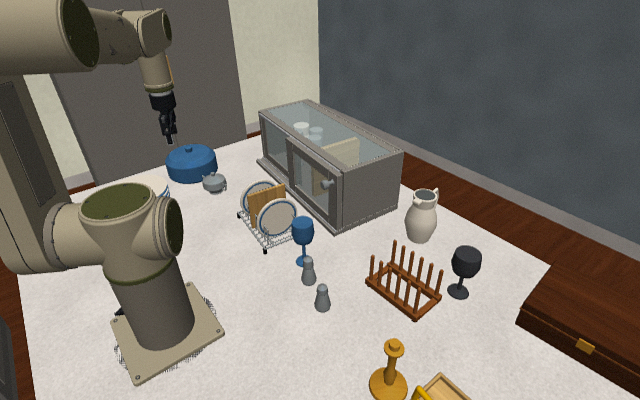

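The top view shows the drainer around (282,228) with the board in its middle slot (279) and plates at about 260 and 303. The rack is near (427,185), the cabinet near (235,125), the partition at about 270 and the knob at about (327,184). The side view agrees. I'll zoom in next.

```bash
cat > h.py <<'E'
from workcell import bot, optics
import cv2,numpy as np
from scipy.spatial.transform import Rotation as R
def ray(n,u,v,cal=None):
    c=cal or optics.get_calibration(n); Rm=cv2.Rodrigues(c['rvec'])[0]
    d=Rm.T@np.array([(u-c['cx'])/c['fx'],(v-c['cy'])/c['fy'],1]); return -Rm.T@c['tvec'],d
def onz(n,u,v,z,cal=None):
    o,d=ray(n,u,v,cal); return o+d*(z-o[2])/d[2]
def proj(n,p,cal=None):
    c=cal or optics.get_calibration(n); K=np.array([[c['fx'],0,c['cx']],[0,c['fy'],c['cy']],[0,0,1]])
    return cv2.projectPoints(np.array(p,float).reshape(-1,3),c['rvec'],c['tvec'],K,None)[0].reshape(-1,2)
def tool(dp):  # world shift -> tool axes
    return R.from_quat(bot.observe()['tcp_rot']).inv().apply(dp)
E
python3 - <<'E'
import cv2
im=cv2.imread('pics/top0.png')
a=cv2.resize(im[190:262,236:336],None,fx=8,fy=8,interpolation=3)[:576]
cv2.imwrite('pics/c1.png',a)
a=cv2.resize(im[60:210,330-80:470],None,fx=3.5,fy=3.5,interpolation=3); cv2.imwrite('pics/c2.png',a)
from h import *
for nm,u,v,z in [("plate l",261,228,.15),("plate r",303,228,.15),("board",279,228,.14),("drain",282,228,.08),("rack",427,185,.115),("knob",327,184,.195)]: print(nm,onz("top",u,v,z).round(3))
E
```

```text
plate l [0.418 0.231 0.15 ]
plate r [0.416 0.106 0.15 ]
board [0.417 0.179 0.14 ]
drain [0.416 0.176 0.08 ]
rack [ 0.54  -0.275  0.115]
knob [0.542 0.033 0.195]
```

View pics/c1.png

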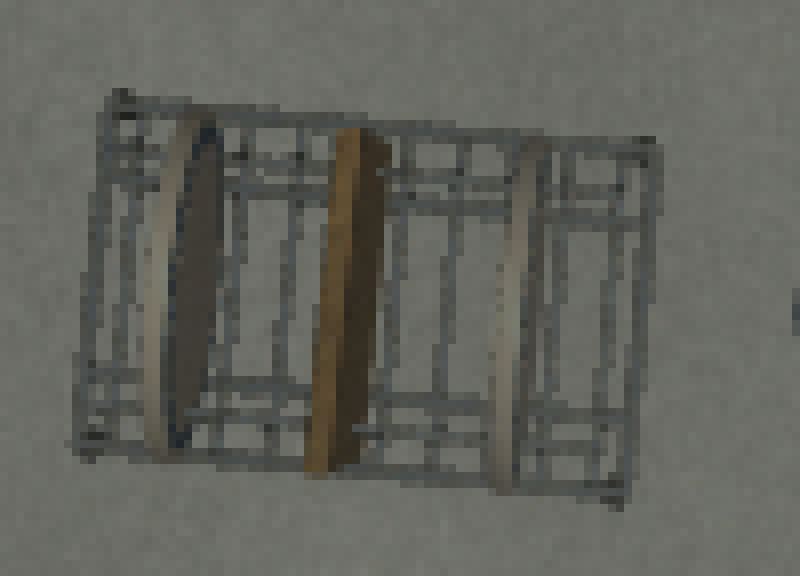

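View pics/c2.png

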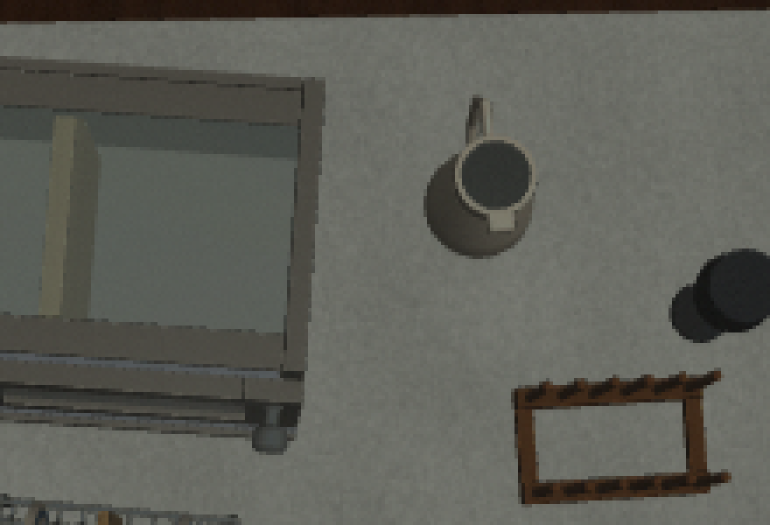

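Zoomed in, the left plate's rim runs from about (259.5,204.5) to (256.5,247) and the right plate's from (302.5,208) to (299,251). The board is between them. The drainer corners are crop (120,97), (648,142), (622,500) and (85,450). The rack's long axis runs left to right with a slight tilt. The partition top is at crop2 (64,115)–(52,315). Next I'll look at the rack and the knob more closely.

Run:
```python
from h import *
im=cv2.imread('pics/top0.png')
a=cv2.resize(im[160:210,392:462],None,fx=8,fy=8,interpolation=3)
b=cv2.resize(im[160:210,320:348],None,fx=8,fy=8,interpolation=3)
cv2.imwrite('pics/c3.png',np.clip(np.hstack([a,b])*1.6,0,255).astype('uint8'))
dc=np.array([onz("top",236+u/8,190+v/8,.08)[:2] for u,v in [(120,97),(648,142),(622,500),(85,450)]])
print("drain c",dc.mean(0),"sides",np.linalg.norm(dc-np.roll(dc,-1,0),axis=1))
ey=(dc[0]+dc[3]-dc[1]-dc[2]); ey/=np.linalg.norm(ey); print("yaw own y wrt y",np.degrees(np.arctan2(-ey[0],ey[1])))
for s in (-66,0,66): print(s,dc.mean(0)+ey*s/1e3)
for nm,u,v,z in [("L",157,300,.151),("R",508,300,.151),("board",334,300,.146),("Ltop",197,130,.12),("Lbot",163,440,.12),("Rtop",530,155,.12),("Rbot",502,470,.12)]: print(nm,onz("top",236+u/8,190+v/8,z)[:2].round(4))
for nm,u,v,z in [("part back",64,115,.206),("part front",52,315,.206),("cab BR",322,80,.232),("cab FR",302,372,.232)]: print(nm,onz("top",250+u/3.5,60+v/3.5,z)[:2].round(4))
```

```text
drain c [0.41889093 0.1753598 ] sides [0.20836092 0.1403391  0.21086508 0.13871669]
yaw own y wrt y -6.163039004423574
-66 [0.4118053  0.10974125]
0 [0.41889093 0.1753598 ]
66 [0.42597656 0.24097835]
L [0.4197 0.2472]
R [0.4173 0.1168]
board [0.4185 0.182 ]
Ltop [0.4839 0.2362]
Lbot [0.3664 0.2503]
Rtop [0.472  0.1093]
Rbot [0.3526 0.1218]
part back [0.8086 0.198 ]
part front [0.642  0.2098]
cab BR [ 0.8258 -0.0148]
cab FR [0.5878 0.0062]
```

View pics/c3.png

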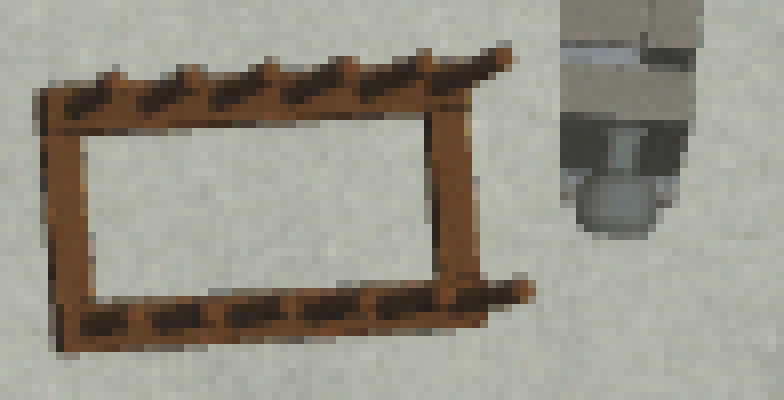

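The rack dowel tips in the crop are at top row (115,76)…(505,58) and bottom right (527,290). Its frame corners are (42,88), (470,70), (487,322) and (62,350). The knob head is at crop (618,207), which is image (327.3,185.9).

Run:
```python
from h import *
P=lambda u,v,z:onz("top",392+u/8,160+v/8,z)[:2]
a,b,c=P(115,76,.115),P(505,58,.115),P(527,290,.115)
print(a,b,c,"lens",np.linalg.norm(a-b),np.linalg.norm(b-c)); ey=(a-b)/np.linalg.norm(a-b)
print("yaw",np.degrees(np.arctan2(-ey[0],ey[1])),"centre",(a+c)/2)
f=np.array([P(u,v,.02) for u,v in [(42,88),(470,70),(487,322),(62,350)]]); print("frame",np.linalg.norm(f-np.roll(f,-1,0),axis=1),f.mean(0))
print("knob",onz("top",320+(618-560)/8,160+207/8,.205))
o=bot.observe();r=R.from_quat(o['tcp_rot']).as_matrix();print(r.round(3))
c=optics.get_calibration("wrist");Rm=cv2.Rodrigues(c['rvec'])[0]
print("cam in tool",r.T@(-Rm.T@c['tvec']-o['tool_pos']),"axis",(r.T@Rm.T).round(3)[:,2],c['fx'])
print("shift to (.40,.18,.32)",tool(np.array([.36,.18,.32])-o['tool_pos']))
```

```text
[ 0.5890578  -0.21313268] [ 0.59326641 -0.36372878] [ 0.50356531 -0.36901688] lens 0.15065490007303167 0.08985683321771903
yaw 1.6007896429511856 centre [ 0.54631156 -0.29107478]
frame [0.17703358 0.10431452 0.17535318 0.10842855] [ 0.54495109 -0.29181382]
knob [0.53532545 0.03242383 0.205     ]
[[-0.894  0.448 -0.001]
 [ 0.448  0.894 -0.001]
 [ 0.    -0.002 -1.   ]]
cam in tool [ 0.07026422 -0.00052683 -0.14252248] axis [-0.277  0.     0.961] 340.07660670630554
shift to (.40,.18,.32) [-0.2411782  -0.27736935 -0.08923268]
```

Careful with the scale: shifts go in shares of 50 cm and turns go in shares of 2 pi rad. That gives: -0.279 m / 0.5 = -0.558, -0.25 m / 0.5 = -0.5, -0.354 rad / 6.2832 = -0.0563.

```bash
python3 nudge.py '[[-0.06, -0.056, -0.04, -0.0159], [-0.12, -0.112, -0.04, -0.0318], [-0.18, -0.168, -0.04, -0.0477], [-0.24, -0.224, -0.04, -0.0563], [-0.3, -0.28, -0.04, -0.0563], [-0.36, -0.336, -0.04, -0.0563], [-0.42, -0.392, -0.04, -0.0563], [-0.48, -0.452, -0.04, -0.0563], [-0.53, -0.5, -0.04, -0.0563], [-0.558, -0.528, -0.04, -0.0563]]' 0.05; python3 nudge.py '[[0, 0, 0, 0], [0, 0, 0, 0]]'
python3 - <<'E'
from h import *
import pickle
o=bot.observe();c=optics.get_calibration("wrist");im=optics.get_image("wrist");cv2.imwrite('pics/w1.png',im);pickle.dump(c,open('w1.pkl','wb'))
r=R.from_quat(o['tcp_rot']).as_matrix();print(o['tool_pos'],r.round(4),o['force'])
E
```

```text
clock: 0.93
tool_pos: [0.4005, 0.172, 0.251]
tcp_rot: [0.056, 0.998, -0.001, 0.0]
force: [-0.4, -0.8, -0.6]
grip_width: 0.0502
grip_force: 0.0
clock: 1.1
tool_pos: [0.4001, 0.1745, 0.2511]
tcp_rot: [0.057, 0.998, 0.0, -0.0]
force: [-0.9, -0.9, -0.0]
grip_width: 0.05
grip_force: 0.0
[0.40010216 0.17450814 0.25106849] [[-9.935e-01  1.134e-01 -4.000e-04]
 [ 1.134e-01  9.935e-01  2.000e-04]
 [ 4.000e-04  1.000e-04 -1.000e+00]] [-0.94914585 -0.90493552 -0.01021988]
```

View pics/w1.png

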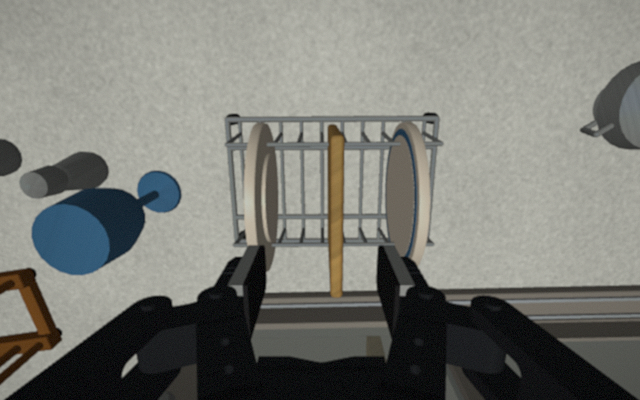

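The wrist view shows the right-hand (-y) plate's rim at about u=246–261 and the +y plate's rim at about u=417–431, with the board at 337.

Run:
```python
from h import *
import pickle
c=pickle.load(open('w1.pkl','rb'));im=cv2.imread('pics/w1.png')
print(proj("wrist",[[.412,.115,.151],[.425,.245,.151],[.418,.18,.146]],c))
for v in (190,205,220):
    print(v,im[v,238:285:1].mean(1).astype(int)); print(im[v,400:440].mean(1).astype(int))
for u,v,z in [(254,200,.151),(424,200,.151),(337,200,.146)]: print(onz("wrist",u,v,z,c))
# extents of plates along image rows
for u0,u1 in ((244,262),(416,432)):
    m=(im[:,u0:u1].min(2)>135)|0
    print([ (v,int(m[v].sum())) for v in range(110,290,6)])
```

```text
[[245.22799583 224.35582732]
 [417.79164178 221.99178444]
 [331.16765379 220.35024668]]
190 [168 167 165 160 147 145 168 181 182 181 180 178 180 177 174 166 132  89
  72  75  74  73  83 128 165 178 163 121  81  72  75  74  76  75  74  75
  76  75  75  91 137 169 167 149 125 109 105]
[101  99 101 102 101 102 102  99 102 101 100  99 100 100  81  61  77  95
 118 156 178 182 178 176 174 174 173 172 169 156 136 113 113 146 173 176
 173 172 170 173]
205 [171 173 172 171 170 169 178 186 188 186 189 185 187 186 187 176 142  94
  74  75  74  72  84 127 166 185 181 141  87  71  75  74  74  78  74  75
  76  75  74  91 138 167 169 152 132 116 109]
[101  99  99  99 100 100  98  99  99 102  97 100 105 113  95  68  81  96
 117 157 184 186 184 180 181 180 177 178 174 160 136 115 140 164 169 166
 163 165 167 170]
220 [137 162 165 161 156 156 166 178 179 180 180 181 178 180 179 178 163 123
  83  75  74  76  73  81 120 159 175 168 128  82  74  77  74  76  76  76
  74  74  75 104 139 157 160 158 140 119 114]
[ 98 101 101  99  98 103 100 101 100  99 100 104 110  94  63  76  95 107
 139 170 184 183 183 180 182 182 183 180 169 141 130 155 171 170 169 169
 170 172 170 171]
[0.3937962  0.12482708 0.151     ]
[0.40817341 0.25019639 0.151     ]
[0.40227163 0.1861129  0.146     ]
[(110, 18), (116, 9), (122, 11), (128, 8), (134, 6), (140, 5), (146, 1), (152, 9), (158, 10), (164, 10), (170, 9), (176, 10), (182, 10), (188, 10), (194, 10), (200, 10), (206, 10), (212, 11), (218, 11), (224, 11), (230, 10), (236, 9), (242, 10), (248, 2), (254, 0), (260, 0), (266, 0), (272, 0), (278, 0), (284, 0)]
[(110, 16), (116, 0), (122, 6), (128, 9), (134, 1), (140, 6), (146, 1), (152, 10), (158, 14), (164, 12), (170, 10), (176, 10), (182, 11), (188, 11), (194, 11), (200, 11), (206, 11), (212, 11), (218, 11), (224, 13), (230, 12), (236, 13), (242, 10), (248, 16), (254, 16), (260, 16), (266, 14), (272, 10), (278, 7), (284, 3)]
```

Run:
```python
from h import *
import pickle
c=pickle.load(open('w1.pkl','rb'));im=cv2.imread('pics/w1.png')
R1=onz("wrist",249,218,.151,c);L1=onz("wrist",423.6,218,.151,c);print(R1,L1,L1-R1)
# drainer corner posts rim, wrist
for u,v in [(233,118),(431,117),(239,244),(432,243)]: print(onz("wrist",u,v,.08,c)[:2].round(4),onz("wrist",u,v,.0,c)[:2].round(4))
# plate end at near side: rim extreme (row ~123 -> at z=.081 half-width .07)
print(onz("wrist",258,122,.081,c),onz("wrist",405,122,.081,c))
o=bot.observe();print(o['tool_pos'],[tool(np.array([p[0],p[1],.115])-o['tool_pos']).round(4) for p in (R1,L1)])
```

```text
[0.40730358 0.11871428 0.151     ] [0.42230078 0.24946422 0.151     ] [0.0149972  0.13074994 0.        ]
[0.3347 0.1022] [0.3359 0.0819]
[0.354  0.2788] [0.3601 0.3034]
[0.4558 0.0856] [0.4878 0.061 ]
[0.4766 0.2767] [0.514  0.3008]
[0.34067816 0.12410728 0.081     ] [0.35569463 0.25515394 0.081     ]
[0.39983317 0.17539049 0.2510664 ] [array([-0.0138, -0.0555,  0.136 ]), array([-0.0141,  0.0761,  0.1361])]
```

In the tool's units: 0.134 m / 0.5 = 0.268, -0.017 m / 0.5 = -0.034.

```bash
python3 nudge.py '[[-0.02, -0.08, 0, 0], [-0.034, -0.112, 0.06, 0], [-0.034, -0.112, 0.14, 0], [-0.034, -0.112, 0.2, 0], [-0.034, -0.112, 0.24, 0], [-0.034, -0.112, 0.26, 0], [-0.034, -0.112, 0.268, 0], [-0.034, -0.112, 0.268, 0]]'; python3 nudge.py '[[0, 0, 0, 0], [0, 0, 0, 0], [0, 0, 0, 0], [0, 0, 0, 0], [0, 0, 0, 0], [0, 0, 0, 0]]' 0
```

```text
clock: 1.82
tool_pos: [0.4103, 0.1186, 0.117]
tcp_rot: [0.055, 0.999, -0.0, -0.001]
force: [0.3, -0.4, 0.1]
grip_width: 0.0499
grip_force: 0.0
clock: 2.32
tool_pos: [0.4119, 0.1179, 0.1189]
tcp_rot: [0.055, 0.998, 0.0, 0.001]
force: [-0.4, 0.3, 6.2]
grip_width: 0.0093
grip_force: 59.2
```

In the tool's units: -0.18 m / 0.5 = -0.36, -0.05 m / 0.5 = -0.1.

```bash
python3 nudge.py '[[0, 0, -0.04, 0], [0, 0, -0.1, 0], [0, 0, -0.18, 0], [0, 0, -0.26, 0], [0, 0, -0.33, 0], [0, -0.04, -0.36, 0], [0, -0.12, -0.36, 0], [0, -0.2, -0.36, 0], [0, -0.28, -0.36, 0], [0, -0.36, -0.36, 0]]'; python3 nudge.py '[[-0.04, -0.07, 0, 0], [-0.08, -0.14, 0, -0.008], [-0.13, -0.2, 0, -0.0159], [-0.18, -0.26, 0, -0.0245], [-0.24, -0.32, 0, -0.0245], [-0.3, -0.38, 0, -0.0245], [-0.35, -0.44, 0, -0.0245], [-0.368, -0.482, 0, -0.0245], [-0.368, -0.482, 0, -0.0245], [-0.368, -0.482, 0, -0.0245]]'
python3 - <<'E'
from h import *
import pickle
o=bot.observe();c=optics.get_calibration("wrist");im=optics.get_image("wrist");cv2.imwrite('pics/w2.png',im);pickle.dump((c,o),open('w2.pkl','wb'))
r=R.from_quat(o['tcp_rot']).as_matrix();print(o['tool_pos'],r.round(4),o['force'],o['grip_width'])
E
```

```text
clock: 3.15
tool_pos: [0.3901, -0.0627, 0.2975]
tcp_rot: [0.055, 0.998, -0.0, 0.0]
force: [1.1, -0.4, -1.9]
grip_width: 0.009
grip_force: 59.1
clock: 3.98
tool_pos: [0.5466, -0.3221, 0.2958]
tcp_rot: [-0.021, 1.0, 0.001, -0.001]
force: [0.5, 0.0, -2.1]
grip_width: 0.0093
grip_force: 60.8
[ 0.54661802 -0.32212247  0.2957604 ] [[-0.9991 -0.0412 -0.0022]
 [-0.0412  0.9991  0.0014]
 [ 0.0022  0.0015 -1.    ]] [ 0.50440676  0.03533091 -2.10505012] 0.009335717949956144
```

View pics/w2.png

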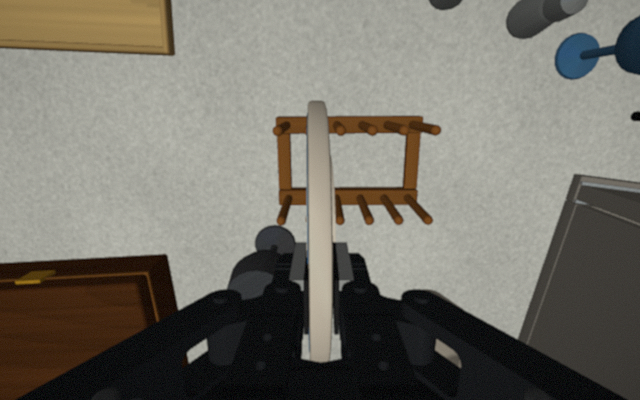

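The wrist view shows dowel tips at about (278,131) and (437,130) in the near row and (283,220) and (430,219) in the far row. The plate is held at u≈318.

Run:
```python
from h import *
import pickle
c,o=pickle.load(open('w2.pkl','rb'))
t=[onz("wrist",u,v,.115,c)[:2] for u,v in [(278,131),(437,130),(430,219),(283,220)]]
t=np.array(t);print(t.round(4),np.linalg.norm(t-np.roll(t,-1,0),axis=1),t.mean(0))
ey=t[1]+t[2]-t[0]-t[3];print(np.degrees(np.arctan2(-ey[0],ey[1])), np.degrees(np.arctan2(*((t[1]-t[0])[::-1])))-90)
ex=t[2]+t[3]-t[0]-t[1];print(np.degrees(np.arctan2(ex[1],ex[0])))
print(o['tool_pos'],tool(np.array([*(t.mean(0)-.03*ey/np.linalg.norm(ey)),.124])-o['tool_pos']))
```

```text
[[ 0.5035 -0.3641]
 [ 0.4965 -0.2157]
 [ 0.5843 -0.2109]
 [ 0.5913 -0.3586]] [0.1486319  0.087937   0.14785767 0.08802737] [ 0.5438771  -0.28729879]
2.7062658466537974 2.690598665906265
3.379170287536818
[ 0.54661802 -0.32212247  0.2957604 ] [0.00087404 0.00468168 0.17176815]
```

Run:
```python
from h import *
import pickle
c,o=pickle.load(open('w2.pkl','rb'));im=cv2.imread('pics/w2.png')
r=R.from_quat(o['tcp_rot']).as_matrix();ctr=o['tool_pos']+r@[0,0,.036-.0]
pts=[ctr+r@[.07*np.cos(a),0,.07*np.sin(a)] for a in (0,.4,.8)];print(proj("wrist",pts,c).round(1))
hsv=cv2.cvtColor(im,cv2.COLOR_BGR2HSV)
for v in (104,108,115,125,140): 
    row=im[v].astype(int); k=[u for u in range(295,345) if abs(row[u,0]-row[u,2])<60 and row[u].min()>120]; print(v,row[296:342:1].mean(1).astype(int))
cv2.imwrite('pics/c4.png',cv2.resize(im[95:235,262:452],None,fx=4,fy=4,interpolation=3))
```

```text
[[321.6 103. ]
 [321.5 112.7]
 [321.5 136.1]]
104 [170 169 170 172 172 176 168 168 171 169 163 149 125 113 112 109 108 110
 109 107 108 107 107 108 103 104  99  99 102 135 156 163 165 168 169 165
 163 158 159 164 168 163 160 156 155 161]
108 [170 170 168 168 167 169 168 170 171 170 166 142 122 119 119 118 115 116
 116 112 113 114 113 112 111 111 109 106 101  99 127 154 164 166 161 163
 163 160 163 165 165 166 166 167 168 168]
115 [152 148 151 153 155 155 155 153 157 152 126 101 111 126 129 126 127 124
 125 122 125 122 123 120 120 121 120 118 116 110 105 124 146 152 152 149
 148 146 147 144 139 139 133 133 130 133]
125 [ 68  66  68  68  67  71  68  67  67  66  71  95 121 137 138 136 136 136
 136 134 133 134 132 132 133 131 127 129 126 121 117 102  81  71  69  66
  57  50  43  43  44  44  47  44  43  44]
140 [174 177 178 177 172 170 168 170 169 165 133 105 127 146 149 148 148 147
 145 146 144 145 141 145 141 140 143 141 142 138 136 129 114 123 151 166
 166 165 164 161 163 163 162 161 165 167]
```

View pics/c4.png

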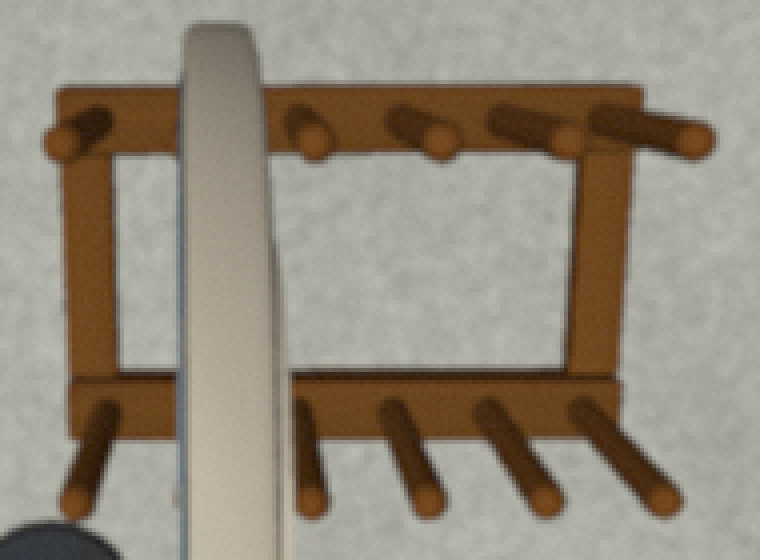

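In the tool's units: 0.085 m / 0.5 = 0.17, 0.08 m / 0.5 = 0.16, -0.01 rad / 6.2832 = -0.0016.

```bash
python3 nudge.py '[[0, 0.008, 0.06, -0.0016], [0.002, 0.008, 0.12, -0.0016], [0.002, 0.008, 0.16, -0.0016], [0.002, 0.008, 0.17, -0.0016], [0.002, 0.008, 0.17, -0.0016]]'
python3 - <<'E'
from h import *
import pickle
o=bot.observe();c=optics.get_calibration("wrist");im=optics.get_image("wrist");cv2.imwrite('pics/w3.png',im);pickle.dump((c,o),open('w3.pkl','wb'))
cv2.imwrite('pics/c5.png',cv2.resize(im[70:300,200:480],None,fx=2.6,fy=2.6,interpolation=3))
E
```

```text
clock: 4.45
tool_pos: [0.5446, -0.3153, 0.2105]
tcp_rot: [-0.027, 1.0, 0.001, -0.002]
force: [-1.3, -0.6, -1.2]
grip_width: 0.0095
grip_force: 60.9
```

View pics/c5.png

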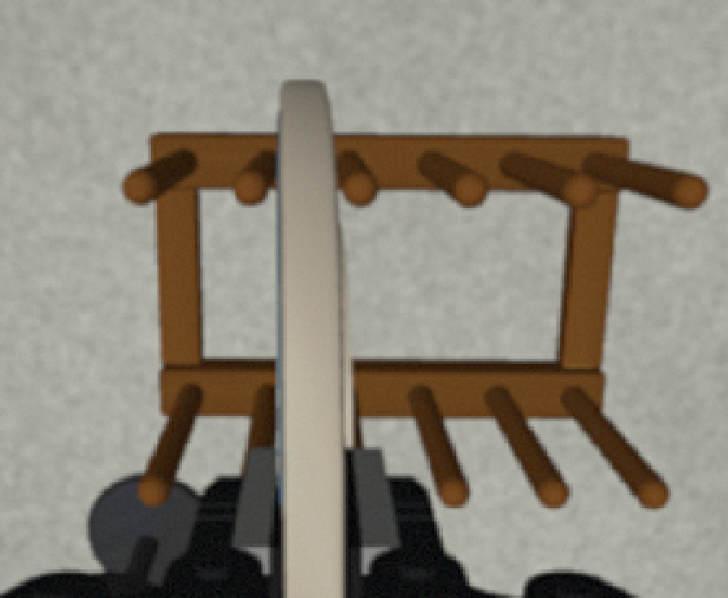

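The near-row tips are at crop x=140, 250, 360, 470, 580 and 690, so the slot centre is at 305. The plate rim spans 281–330, centred at 305.5, so it is lined up with slot -30. The plate leans about 1.5° in the grip. I'll lower it gently and watch the force.

In the tool's units: 0.068 m / 0.5 = 0.136, 0.06 m / 0.5 = 0.12, 0.01 rad / 6.2832 = 0.0016.

```bash
python3 nudge.py '[[0, 0, 0.03, 0.0016], [0, 0, 0.06, 0.0016], [0, 0, 0.09, 0.0016], [0, 0, 0.12, 0.0016], [0, 0, 0.136, 0.0016]]'; python3 nudge.py '[[0, 0, 0.01, 0], [0, 0, 0.02, 0], [0, 0, 0.026, 0], [0, 0, 0.026, 0]]'
```

```text
clock: 4.92
tool_pos: [0.5465, -0.3171, 0.1453]
tcp_rot: [-0.022, 1.0, -0.001, 0.001]
force: [-1.0, -0.0, -3.0]
grip_width: 0.0092
grip_force: 60.9
clock: 5.25
tool_pos: [0.546, -0.3171, 0.1316]
tcp_rot: [-0.022, 1.0, -0.0, 0.0]
force: [-0.8, 0.2, -2.4]
grip_width: 0.0092
grip_force: 60.9
```

In the tool's units: 0.005 m / 0.5 = 0.01, 0.003 m / 0.5 = 0.006.

```bash
python3 nudge.py '[[0, 0, 0.006, 0], [0, 0, 0.01, 0], [0, 0, 0.01, 0]]'; python3 nudge.py '[[0, 0, 0.003, 0], [0, 0, 0.006, 0], [0, 0, 0.006, 0]]'; python3 nudge.py '[[0, 0, 0.002, 0], [0, 0, 0.004, 0], [0, 0, 0.004, 0]]'
```

```text
clock: 5.5
tool_pos: [0.5458, -0.317, 0.1261]
tcp_rot: [-0.022, 1.0, 0.0, -0.0]
force: [1.0, 0.0, -1.7]
grip_width: 0.0093
grip_force: 60.9
clock: 5.75
tool_pos: [0.5461, -0.3172, 0.1235]
tcp_rot: [-0.022, 1.0, -0.0, 0.0]
force: [0.1, 0.7, 0.1]
grip_width: 0.0092
grip_force: 61.1
clock: 6.0
tool_pos: [0.5468, -0.3176, 0.1229]
tcp_rot: [-0.022, 1.0, -0.001, 0.001]
force: [0.8, 0.9, 5.4]
grip_width: 0.0092
grip_force: 62.9
```

In the tool's units: -0.16 m / 0.5 = -0.32, 0.15 m / 0.5 = 0.3.

```bash
python3 nudge.py '[[0, 0, 0, 0], [0, 0, 0, 0], [0, 0, 0, 0], [0, 0, 0, 0]]' .045; python3 nudge.py '[[0, 0, -0.02, 0], [0, 0, -0.06, 0], [0, 0, -0.12, 0], [0, 0, -0.2, 0], [0, 0, -0.28, 0], [0.04, 0, -0.32, 0], [0.08, 0.06, -0.32, 0], [0.12, 0.14, -0.32, 0], [0.16, 0.22, -0.32, 0], [0.192, 0.3, -0.32, 0]]'
python3 - <<'E'
from h import *
o=bot.observe();print(o['tool_pos'],o['force'])
c=optics.get_calibration("wrist");im=optics.get_image("wrist");cv2.imwrite('pics/w4.png',im)
h=cv2.cvtColor(im,cv2.COLOR_BGR2HSV)
# expected seated plate top rim and near rim in view
rc=np.array([.5466,-.3175]);print(proj("wrist",[[*rc,.156],[rc[0]-.05,rc[1],.135],[rc[0]-.07,rc[1],.086]],c).round(0))
E
```

```text
clock: 6.33
tool_pos: [0.5457, -0.317, 0.121]
tcp_rot: [-0.022, 1.0, 0.0, -0.0]
force: [-0.4, 0.6, 0.5]
grip_width: 0.045
grip_force: 0.0
clock: 7.17
tool_pos: [0.4453, -0.1772, 0.2819]
tcp_rot: [-0.021, 1.0, -0.0, 0.0]
force: [1.0, 1.0, 0.5]
grip_width: 0.0451
grip_force: 0.0
[ 0.44525405 -0.17720366  0.28192148] [0.96334052 1.01011946 0.45212526]
[[160. 295.]
 [165. 234.]
 [185. 198.]]
```

In the tool's units: 0.4 m / 0.5 = 0.8, 0.36 m / 0.5 = 0.72, 0.154 rad / 6.2832 = 0.0245.

```bash
python3 nudge.py '[[0, 0.08, 0, 0.0048], [0, 0.16, 0, 0.0095], [0, 0.24, 0, 0.0159], [0, 0.32, 0, 0.0245], [0, 0.4, 0, 0.0245], [0, 0.48, 0, 0.0245], [0, 0.56, 0, 0.0245], [0, 0.64, 0, 0.0245], [0, 0.72, 0, 0.0245], [0, 0.8, 0, 0.0245]]'; python3 nudge.py '[[0, 0.03, 0.04, 0], [0, 0.046, 0.08, 0], [0, 0.046, 0.08, 0], [0, 0.046, 0.08, 0], [0, 0.046, 0.08, 0]]' .05
python3 - <<'E'
from h import *
o=bot.observe();print(o['tool_pos'],R.from_quat(o['tcp_rot']).as_matrix().round(4)[:,1],tool(np.array([.4253,.2483,.117])-o['tool_pos']))
c=optics.get_calibration("wrist");im=optics.get_image("wrist");cv2.imwrite('pics/w5.png',im)
print(proj("wrist",[[.4153,.2493,.151]],c))
for v in (190,205,220): print(v,im[v,300:340].mean(1).astype(int))
E
```

```text
clock: 8.05
tool_pos: [0.4288, 0.2235, 0.2824]
tcp_rot: [0.055, 0.998, 0.0, 0.001]
force: [0.8, 0.4, 0.5]
grip_width: 0.045
grip_force: 0.0
clock: 8.47
tool_pos: [0.4322, 0.2438, 0.2426]
tcp_rot: [0.056, 0.998, 0.0, 0.0]
force: [-0.2, -0.2, -0.1]
grip_width: 0.0499
grip_force: 0.0
[0.43222087 0.24382409 0.24259933] [1.110e-01 9.938e-01 1.000e-04] [0.0074799 0.0036637 0.1255936]
[[326.5240979  180.18293973]]
190 [173 175 174 172 171 173 173 173 173 172 174 173 172 168 152 126 110 112
 144 172 177 154 143 163 180 183 183 182 182 182 184 180 181 168 145 154
 171 153 152 168]
205 [177 178 178 176 174 177 173 172 173 173 172 172 176 176 151 123 112 116
 144 171 170 148 134 156 175 179 178 178 175 176 176 179 175 164 143 144
 148 139 151 173]
220 [135 137 142 145 143 141 138 138 140 140 141 140 140 122  89  53  46  68
 112 136 138 122 120 150 169 171 170 171 168 169 169 173 166 152 121  97
  74  56  55  91]
```

Careful with the scale: shifts go in shares of 50 cm and turns go in shares of 2 pi rad. That gives: 0.125 m / 0.5 = 0.25, 0.12 m / 0.5 = 0.24.

```bash
python3 nudge.py '[[0.015, 0.008, 0.06, 0], [0.015, 0.008, 0.12, 0], [0.015, 0.008, 0.18, 0], [0.015, 0.008, 0.22, 0], [0.015, 0.008, 0.24, 0], [0.015, 0.008, 0.25, 0], [0.015, 0.008, 0.25, 0]]'; python3 nudge.py '[[0, 0, 0, 0], [0, 0, 0, 0], [0, 0, 0, 0], [0, 0, 0, 0], [0, 0, 0, 0], [0, 0, 0, 0]]' 0; python3 nudge.py '[[0, 0, -0.04, 0], [0, 0, -0.1, 0], [0, 0, -0.18, 0], [0, 0, -0.26, 0], [0, 0, -0.33, 0], [0, -0.04, -0.36, 0], [0, -0.12, -0.36, 0], [0, -0.2, -0.36, 0], [0, -0.28, -0.36, 0], [0, -0.36, -0.36, 0]]'
```

```text
clock: 9.1
tool_pos: [0.4253, 0.2487, 0.1167]
tcp_rot: [0.056, 0.998, 0.0, 0.0]
force: [-0.6, -0.3, 0.2]
grip_width: 0.05
grip_force: 0.0
clock: 9.6
tool_pos: [0.426, 0.2495, 0.118]
tcp_rot: [0.055, 0.998, 0.0, 0.001]
force: [-0.3, -1.5, 6.1]
grip_width: 0.0097
grip_force: 59.2
clock: 10.43
tool_pos: [0.4041, 0.0689, 0.2961]
tcp_rot: [0.055, 0.999, -0.0, -0.0]
force: [1.8, -0.9, -3.0]
grip_width: 0.0096
grip_force: 60.5
```

In the tool's units: -0.3088 m / 0.5 = -0.6176, -0.1746 m / 0.5 = -0.3492, -0.154 rad / 6.2832 = -0.0245.

```bash
python3 nudge.py '[[-0.02, -0.08, 0, 0], [-0.04, -0.16, 0, 0], [-0.07, -0.24, 0, -0.008], [-0.12, -0.31, 0, -0.0159], [-0.17, -0.38, 0, -0.0245], [-0.22, -0.44, 0, -0.0245], [-0.27, -0.5, 0, -0.0245], [-0.32, -0.56, 0, -0.0245], [-0.3492, -0.6176, 0, -0.0245], [-0.3492, -0.6176, 0, -0.0245]]'; python3 nudge.py '[[0, 0, 0.06, 0], [0, 0, 0.12, 0], [0, 0, 0.16, 0], [0, 0, 0.17, 0], [0, 0, 0.17, 0], [0, 0, 0.17, 0]]'
python3 - <<'E'
from h import *
import pickle
o=bot.observe();c=optics.get_calibration("wrist");im=optics.get_image("wrist");cv2.imwrite('pics/w6.png',im);pickle.dump((c,o),open('w6.pkl','wb'))
print(o['tool_pos'],R.from_quat(o['tcp_rot']).as_matrix().round(4)[:,1])
h=cv2.cvtColor(im,cv2.COLOR_BGR2HSV).astype(int)
for v in (100,104,108,112): print(v,im[v,290:345].mean(1).astype(int))
# dowel tips: near row prediction from rack model
ctr=np.array([.546,-.3172])+.03*np.array([-.045,.999]);ex=np.array([.999,.045]);ey=np.array([-.045,.999])
for sx in(-.045,.045): print(proj("wrist",[[*(ctr+sx*ex+y*ey),.115] for y in(-.075,-.045,-.015,.015,.045,.075)],c).round(1).tolist())
for v in (136,140,144): 
    b=(im[v,:,2].astype(int)-im[v,:,0]>35); e=np.flatnonzero(np.diff(b.astype(int)));print(v,e[(e>180)&(e<480)])
E
```

```text
clock: 11.27
tool_pos: [0.5446, -0.2611, 0.2935]
tcp_rot: [-0.02, 1.0, -0.0, -0.002]
force: [-0.7, 0.2, -3.2]
grip_width: 0.0097
grip_force: 62.4
clock: 11.77
tool_pos: [0.5445, -0.256, 0.2122]
tcp_rot: [-0.022, 1.0, -0.0, 0.0]
force: [0.0, -0.0, -2.9]
grip_width: 0.0094
grip_force: 62.4
[ 0.54452763 -0.25595975  0.21219956] [-4.330e-02  9.991e-01 -3.000e-04]
100 [165 163 167 167 168 165 163 162 163 160 155 158 162 164 170 171 169 168
 165 160 152 146 140 143 141 142 142 142 141 138 138 141 146 155 161 159
 162 163 163 164 166 168 169 170 170 170 169 169 166 169 165 163 165 164
 166]
104 [166 170 169 168 166 164 166 165 165 165 167 165 163 163 162 166 167 153
 127 112 110 114 108 107 109 107 105 107 105 106 102 105 102  99 105 139
 165 171 168 166 167 170 172 173 174 175 174 171 170 163 161 161 167 170
 169]
108 [165 164 164 165 167 168 168 167 166 167 162 164 164 164 162 159 157 137
 118 117 119 117 116 116 113 115 115 113 112 111 114 111 109 108 102 103
 129 159 172 169 168 170 170 171 171 172 170 168 164 167 169 171 172 169
 169]
112 [165 163 161 162 165 169 171 169 168 164 164 168 169 170 163 160 150 126
 116 125 125 122 121 121 119 119 118 118 120 119 116 116 116 116 110 105
 110 143 167 167 165 166 166 167 167 168 164 165 163 166 166 172 172 171
 169]
[[169.0, 138.4], [212.0, 138.3], [255.0, 138.3], [298.1, 138.2], [341.1, 138.1], [384.1, 138.0]]
[[183.7, 256.5], [222.6, 256.5], [261.5, 256.4], [300.5, 256.3], [339.4, 256.2], [378.4, 256.2]]
136 [181 182 183 185 186 191 192 218 219 220 223 224 225 226 247 262 263 264
 265 304 328 387]
140 [183 199 221 247 261 290 302 332 344 361 386]
144 [199 216 251 257 295 297 361 377]
```

In the tool's units: 0.08 m / 0.5 = 0.16, 0.07 m / 0.5 = 0.14.

```bash
python3 nudge.py '[[0, 0, 0.03, 0], [0, 0, 0.06, 0], [0, 0, 0.09, 0], [0, 0, 0.12, 0], [0, 0, 0.14, 0], [0, 0, 0.16, 0], [0, 0, 0.16, 0]]'; python3 nudge.py '[[0, 0, 0.004, 0], [0, 0, 0.008, 0], [0, 0, 0.012, 0], [0, 0, 0.012, 0]]'; python3 nudge.py '[[0, 0, 0.002, 0], [0, 0, 0.004, 0], [0, 0, 0.004, 0]]'
```

```text
clock: 12.4
tool_pos: [0.5439, -0.2557, 0.1301]
tcp_rot: [-0.022, 1.0, 0.0, -0.001]
force: [-0.9, -0.1, -3.8]
grip_width: 0.0094
grip_force: 62.3
clock: 12.73
tool_pos: [0.5446, -0.2561, 0.1256]
tcp_rot: [-0.022, 1.0, -0.0, 0.0]
force: [0.2, 0.1, -4.0]
grip_width: 0.0095
grip_force: 62.3
clock: 12.98
tool_pos: [0.5444, -0.2559, 0.1233]
tcp_rot: [-0.022, 1.0, -0.0, 0.0]
force: [-0.3, 0.1, -2.7]
grip_width: 0.0096
grip_force: 62.3
```

In the tool's units: 0.002 m / 0.5 = 0.004, 0.001 m / 0.5 = 0.002.

```bash
python3 nudge.py '[[0, 0, 0.002, 0], [0, 0, 0.004, 0], [0, 0, 0.004, 0]]'
```

```text
clock: 13.23
tool_pos: [0.5448, -0.2562, 0.122]
tcp_rot: [-0.022, 1.0, -0.0, 0.0]
force: [-0.1, 1.9, 0.9]
grip_width: 0.0096
grip_force: 63.3
```

In the tool's units: 0.001 m / 0.5 = 0.002.

```bash
python3 nudge.py '[[0, 0, 0.002, 0], [0, 0, 0.002, 0]]'; python3 nudge.py '[[0, 0, 0, 0], [0, 0, 0, 0], [0, 0, 0, 0], [0, 0, 0, 0]]' .045; python3 nudge.py '[[0, 0, -0.02, 0], [0, 0, -0.06, 0], [0, 0, -0.12, 0], [0, 0, -0.2, 0], [0, 0, -0.28, 0], [0.04, 0, -0.34, 0], [0.08, 0.06, -0.34, 0], [0.12, 0.14, -0.34, 0], [0.12, 0.14, -0.34, 0], [0.12, 0.14, -0.34, 0]]'
python3 - <<'E'
from h import *
for n in ("wrist","top"): 
    cv2.imwrite(f'pics/{n}7.png',optics.get_image(n))
c=optics.get_calibration("wrist");im=cv2.imread('pics/wrist7.png');print(bot.observe()['tool_pos'])
print(proj("wrist",[[.546,-.3172,.156],[.5446,-.256,.156]],c).round(0))
# cabinet geometry in the top image
t=cv2.imread('pics/top7.png');a=cv2.resize(t[60:200,120:350],None,fx=2,fy=2,interpolation=3)
E
```

```text
clock: 13.4
tool_pos: [0.545, -0.2564, 0.1218]
tcp_rot: [-0.022, 1.0, -0.001, 0.001]
force: [-1.6, 0.7, 7.0]
grip_width: 0.0097
grip_force: 64.6
clock: 13.73
tool_pos: [0.5443, -0.2559, 0.1201]
tcp_rot: [-0.022, 1.0, 0.0, -0.0]
force: [0.4, 0.4, -0.1]
grip_width: 0.0448
grip_force: 0.0
clock: 14.57
tool_pos: [0.4806, -0.187, 0.2913]
tcp_rot: [-0.022, 1.0, -0.0, 0.001]
force: [-0.1, -0.4, 0.9]
grip_width: 0.0449
grip_force: 0.0
[ 0.48173663 -0.18883571  0.29121322]
[[174. 253.]
 [243. 254.]]
```

```bash
python3 - <<'E'
from h import *
im=cv2.imread('pics/wrist7.png')
for v in (235,250): print(v,im[v,155:270:2].mean(1).astype(int))
t=cv2.imread('pics/top7.png')
print(ray("top",0,0)[0])
for v in (96,115,135,145): print(v,t[v,258:284].mean(1).astype(int), (t[v,258:284,2].astype(int)-t[v,258:284,0]))
E
python3 nudge.py '[[-0.01, 0.08, 0, 0.0048], [-0.02, 0.16, 0, 0.0095], [-0.04, 0.24, 0, 0.0159], [-0.07, 0.32, 0.02, 0.0202], [-0.1, 0.38, 0.04, 0.0202], [-0.13, 0.436, 0.06, 0.0202], [-0.13, 0.436, 0.06, 0.0202], [-0.13, 0.436, 0.06, 0.0202]]' .06
python3 - <<'E'
from h import *
o=bot.observe();print(o['tool_pos'],R.from_quat(o['tcp_rot']).as_matrix().round(4)[:,1],tool(np.array([.5366,.0325,.179])-o['tool_pos']))
c=optics.get_calibration("wrist");im=optics.get_image("wrist");cv2.imwrite('pics/w8.png',im)
ex=np.array([.9965,-.0837]);ey=np.array([.0837,.9965]);P=lambda x,y,z:[*(ex*x+ey*y),z]
print(proj("wrist",[P(.532,.0773,.21),P(.532,.0623,.195),P(.532,.0923,.195),P(.5235,.0773,.195),P(.560,.0533,.226)],c).round(1))
for v in range(195,262,6): print(v,im[v,280:362:3].mean(1).astype(int))
E
```

```text
235 [176 184 182 175 177 176 172 175 173 153 135 192 191 191 180 107  74  75
  73  80 166 166  80  76  76  76  76  76  73  75  78  78  69  55  52  55
  57  56  57  56  55  56  55  50 138 191 190 186 179 108  72 159 173  81
  76  76  64  52]
250 [179 180 176 174 179 183 184 158  82  29  55 165 184 182 182 152  79  72
  73  74  83 161 147  74  75  75  75  75  76  75  76  84 124  50  37  32
  28 109 178 181 179 174 171 170 162 183 185 187 137  69  69  69  71  69
  47   5   3  14]
[0.43007929 0.04358917 1.44594252]
96 [71 72 71 72 72 73 72 84 92 90 90 91 93 84 78 76 76 73 73 73 71 74 71 72
 72 72] [ 1  0  1  1  0  1  1 13 17 19 18 19 18 16 10  9 11  3  1  0  0 -1  1  1
  0  0]
115 [93 91 94 92 92 87 91 90 92 93 93 95 76 77 77 76 77 75 77 77 91 93 92 93
 92 92] [ 1  2  2  1  2  3 20 16 17 19 19 17  9 10 11  8  9  9  9  9  1  2  2  2
  1  1]
135 [94 94 93 93 94 93 93 93 95 95 80 77 76 75 77 78 77 77 86 94 94 94 93 92
 93 93] [ 2  2  0  0 13 17 16 19 19 18 12 11 10 11  9  8 10 10  6  1  0  0  1  0
  0  1]
145 [94 94 93 91 92 93 94 95 96 88 77 77 77 76 77 77 77 83 93 92 94 93 93 93
 94 92] [
[... 1138 characters left out ...]
189 190 179  59  59  61  58  96 114 118 125 123 123 120 113 110
 106  94  78  60  59  60  63 100 101 100]
237 [187 185 181 186 124  57  61  60  58  60  58  62 107 123 123 120 111  90
  59  59  60  57  58  60  58  87 100  98]
243 [180 178 185 182  63  61  57  60  57  61  59  60 110 123 125 121 109  90
  59  61  61  59  58  59  60  62 100  99]
249 [186 181 176 139  60  61  60  59  60  60  59  69 112 125 126 120 108  84
  56  58  59  59  58  60  61  59  86  99]
255 [183 179 181  74  59  58  60  61  60  56  86 106 117 122 122 115 107  90
  77  60  61  59  59  62  57  55  57  72]
261 [184 179 154  58  60  61  57  60  63  59  59  59  69  82  92  91  83  69
  59  60  59  55  59  61  57  58  56  61]
```

In the tool's units: 0.08 m / 0.5 = 0.16, 0.078 m / 0.5 = 0.156.

```bash
python3 nudge.py '[[0, 0.002, 0.06, 0], [0, 0.002, 0.11, 0], [0, 0.002, 0.14, 0], [0, 0.002, 0.156, 0], [0, 0.002, 0.16, 0], [0, 0.002, 0.16, 0]]'; python3 nudge.py '[[0, 0, 0, 0], [0, 0, 0, 0], [0, 0, 0, 0], [0, 0, 0, 0], [0, 0, 0, 0], [0, 0, 0, 0]]' 0
python3 - <<'E'
from h import *
ex=np.array([.9965,-.0837]);ey=np.array([.0837,.9965])
for v,a,b in [(96,264.5,271.5),(115,263.5,269.7),(135,261.7,267.7),(145,260.7,267.2)]:
    A,B=[onz("top",u,v,.206)[:2] for u in (a,b)]; print(A@ex,A@ey,B@ey)
E
```

```text
clock: 15.88
tool_pos: [0.5373, 0.032, 0.1807]
tcp_rot: [0.043, 0.999, -0.0, 0.0]
force: [0.1, -0.0, 0.1]
grip_width: 0.06
grip_force: 0.0
clock: 16.38
tool_pos: [0.5383, 0.0348, 0.1827]
tcp_rot: [0.041, 0.999, 0.001, 0.002]
force: [-0.2, 8.2, 6.0]
grip_width: 0.0273
grip_force: 58.8
0.7792600490899796 0.27529064490902777 0.25507869801285793
0.7235322171577996 0.2741206600650408 0.25626280711073607
0.665025936077899 0.2750422751723266 0.2578053519025915
0.6358675394967559 0.2757881894198531 0.25713900745788354
```

In the tool's units: 0.006 m / 0.5 = 0.012, 0.002 m / 0.5 = 0.004.

```bash
python3 nudge.py '[[0, 0, 0, 0], [0, 0, 0, 0], [0, 0.004, 0.006, 0], [0, 0.004, 0.012, 0], [0, 0.004, 0.012, 0]]' .06; python3 nudge.py '[[0, 0, 0, 0], [0, 0, 0, 0], [0, 0, 0, 0], [0, 0, 0, 0], [0, 0, 0, 0], [0, 0, 0, 0]]' 0
```

```text
clock: 16.8
tool_pos: [0.5367, 0.035, 0.1734]
tcp_rot: [0.042, 0.999, -0.0, -0.001]
force: [-0.2, 0.1, 0.0]
grip_width: 0.0598
grip_force: 0.0
clock: 17.3
tool_pos: [0.5371, 0.0349, 0.1745]
tcp_rot: [0.042, 0.999, -0.0, 0.0]
force: [-2.4, -0.2, 2.3]
grip_width: 0.0278
grip_force: 59.1
```

In the tool's units: 0.085 m / 0.5 = 0.17, 0.08 m / 0.5 = 0.16.

```bash
python3 nudge.py '[[0, 0.01, 0, 0], [0, 0.024, 0, 0], [0, 0.044, 0, 0], [0, 0.064, 0, 0], [0, 0.084, 0, 0], [0, 0.104, 0, 0], [0, 0.124, 0, 0], [0, 0.144, 0, 0], [0, 0.16, 0, 0], [0, 0.17, 0, 0]]'
```

```text
clock: 18.13
tool_pos: [0.5448, 0.1192, 0.1745]
tcp_rot: [0.042, 0.999, -0.001, 0.001]
force: [-0.2, -6.6, 2.0]
grip_width: 0.0278
grip_force: 59.2
```

In the tool's units: 0.12 m / 0.5 = 0.24, 0.112 m / 0.5 = 0.224.

```bash
python3 nudge.py '[[0, 0.02, 0, 0], [0, 0.044, 0, 0], [0, 0.07, 0, 0], [0, 0.096, 0, 0], [0, 0.122, 0, 0], [0, 0.148, 0, 0], [0, 0.174, 0, 0], [0, 0.2, 0, 0], [0, 0.224, 0, 0], [0, 0.24, 0, 0]]'; python3 nudge.py '[[0, 0.008, 0, 0], [0, 0.012, 0, 0], [0, 0.012, 0, 0], [0, 0.012, 0, 0]]'
python3 - <<'E'
from h import *
import pickle
o=bot.observe();c=optics.get_calibration("wrist");im=optics.get_image("wrist");t=optics.get_image("top");s=optics.get_image("side")
for n,i in (("w9",im),("t9",t),("s9",s)): cv2.imwrite(f'pics/{n}.png',i)
pickle.dump((c,o),open('w9.pkl','wb'))
p=o['tool_pos'];print(p,p[0]*.0837+p[1]*.9965, (p[:2]-[.5371,.0349])@[.0837,.9965],(p[:2]-[.5371,.0349])@[.9965,-.0837])
a=cv2.resize(im[190:400,140:400],None,fx=2,fy=2,interpolation=3);b=cv2.resize(t[120:190,220:290],None,fx=4,fy=4,interpolation=3)
d=np.zeros((430,800,3),'uint8');d[:420,:520]=a;d[:280,520:800]=b;cv2.imwrite('pics/c9.png',np.clip(d*1.4,0,255).astype('uint8'))
E
```

```text
clock: 18.97
tool_pos: [0.5556, 0.2385, 0.1745]
tcp_rot: [0.042, 0.999, -0.001, 0.001]
force: [3.9, -9.6, 2.4]
grip_width: 0.0276
grip_force: 59.5
clock: 19.3
tool_pos: [0.5561, 0.2439, 0.1746]
tcp_rot: [0.042, 0.999, -0.001, 0.001]
force: [4.2, -7.4, 1.1]
grip_width: 0.0276
grip_force: 59.5
[0.55613049 0.24390937 0.17456432] 0.289603810410121 0.209870690410121 0.0014697953395176949
```

View pics/c9.png

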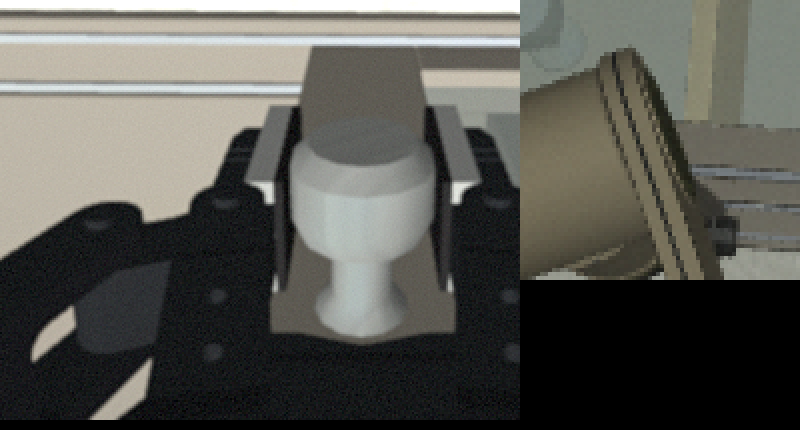

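The wrist view only shows the gripped knob and its stile. In the top view the partition is at crop x 690–720, and the door's grey top right end is near crop (733,210), image (273.5,172.5). I'll check that edge numerically.

Run:
```python
from h import *
ex=np.array([.9965,-.0837]);ey=np.array([.0837,.9965]);P=lambda x,y,z:[*(ex*x+ey*y),z]
print("expected edge px for y'=.2557,.2657,.2757",proj("top",[P(.560,y,.226) for y in(.2557,.2657,.2757)]).round(1).tolist(),proj("top",[P(.58,.2657,.226)]).round(1))
t=cv2.imread('pics/t9.png');t7=cv2.imread('pics/top7.png')
print("closed edge px",proj("top",[P(.560,.0549,.226),P(.58,.0549,.226)]).round(1).tolist())
for v in range(160,184,2): print(v,t[v,258:284].mean(1).astype(int))
print()
for v in range(168,186,2): print(v,t7[v,322:346].mean(1).astype(int))
s=cv2.imread('pics/s9.png')
for y in(.0557,.2657):
  print(proj("side",[P(.560,y,.226),P(.56,y,.1),P(.56,y,.06)]).round(1).tolist())
print("part front-right edge side",proj("side",[P(.605,.2567,.206),P(.605,.2567,.1),P(.605,.275,.1)]).round(1).tolist())
for y in (.1,.14):
  u,v=proj("side",[P(.56,.2657,y)])[0];v=int(round(v));print(v,s[v,int(u)-20:int(u)+30].tolist()[::2])
```

```text
expected edge px for y'=.2557,.2657,.2757 [[264.8, 170.8], [261.3, 170.6], [257.7, 170.3]] [[261.8 163.5]]
closed edge px [[335.8, 175.4], [336.3, 168.4]]
160 [45 23 23 22 69 71 72 73 75 74 74 75 71 73 72 71 71 71 74 72 72 72 73 73
 72 73]
162 [80 27 22 22 50 86 87 86 86 84 86 87 85 85 85 85 71 73 64 65 57 62 49 51
 55 63]
164 [40 65 26 20 19 45 71 73 65 66 54 48 41 40 52 51 59 61 66 62 63 75 75 74
 75 86]
166 [43 41 61 30 28 26 37 47 59 74 73 73 72 72 73 70 72 72 72 71 72 72 74 72
 72 72]
168 [75 35 38 54 29 21 36 37 36 38 58 71 73 72 72 72 73 71 72 74 74 72 73 72
 72 71]
170 [77 61 39 38 49 33 36 36 35 37 36 40 42 52 43 46 49 51 38 50 53 59 68 72
 74 80]
172 [76 78 44 37 37 38 37 37 36 35 36 36 38 49 72 72 75 64 76 75 76 71 79 70
 69 82]
174 [78 76 76 29 37 37 37 37 30 32 41 27 27 26 32 46 56 72 73 72 72 72 73 72
 73 71]
176 [76 77 78 73 37 39 38 37 23 24 43 17 22 24 28 23 40 73 71 72 73 73 73 73
 73 72]
178 [79 78 78 80 43 38 37 38 38 40 43 45 42 45 49 34 65 86 80 82 80 82 79 78
 76 76]
180 [47 78 78 77 76 28 36 37 37 39 32 29 33 38 41 35 60 72 72 73 73 74 74 72
 72 76]
182 [ 45  
[... 1270 characters left out ...]
[71, 77, 78], [129, 140, 144], [112, 117, 113], [106, 111, 106], [66, 69, 71], [59, 62, 66], [63, 66, 69], [83, 88, 91], [82, 88, 91], [98, 105, 110], [128, 136, 143], [85, 107, 119], [33, 52, 74], [55, 97, 128], [59, 102, 134], [59, 101, 133], [58, 103, 132], [50, 93, 120], [50, 91, 120], [49, 89, 117], [55, 92, 124]]
171 [[127, 133, 134], [110, 117, 111], [96, 98, 90], [89, 91, 89], [111, 113, 108], [103, 104, 97], [87, 86, 84], [82, 83, 80], [60, 64, 66], [58, 61, 64], [60, 63, 66], [85, 89, 93], [84, 89, 93], [104, 111, 115], [109, 114, 121], [62, 85, 97], [35, 66, 90], [44, 86, 115], [55, 92, 122], [52, 93, 125], [53, 95, 122], [57, 98, 127], [51, 89, 119], [53, 98, 124], [55, 98, 126]]
```

In the tool's units: 0.003 m / 0.5 = 0.006, 0.002 m / 0.5 = 0.004.

```bash
python3 nudge.py '[[0, 0.002, 0, 0], [0, 0.004, 0, 0], [0, 0.006, 0, 0], [0, 0.006, 0, 0], [0, 0.006, 0, 0], [0, 0.006, 0, 0]]'
python3 - <<'E'
from h import *
ex=np.array([.9965,-.0837]);ey=np.array([.0837,.9965]);P=lambda x,y,z:[*(ex*x+ey*y),z]
p=bot.observe()['tool_pos'];print((p[:2]-[.5371,.0349])@ey)
s=optics.get_image("side");s0=cv2.imread('pics/side0.png');cv2.imwrite('pics/s10.png',s)
for z in (.12,.16,.2): print("knob neck top", onz("top",327.4,179,.2)[:2]@ey) if z==.12 else None
for z in(.09,.12):
  for im,y,n in((s0,.0545,"closed"),(s,.2657,"open")):
    u,v=proj("side",[P(.56,y,z)])[0];v=int(round(v));a=int(u)-6;print(n,u.round(1),v,a,im[v,a:a+22].mean(1).astype(int))
t=optics.get_image("top");t0=cv2.imread('pics/top0.png')
# plates, board and bystanders: changes outside arm
g=(cv2.absdiff(t,t0).max(2)>40)
for n,(x0,y0,x1,y1) in dict(jug=(365,80,410,135),dark=(438,125,478,160),blue=(333,215,360,243),salt=(360,230,375,247),pep=(388,238,405,255),candle=(458,235,490,268),sugar=(160,225,202,262)).items(): print(n,g[y0:y1,x0:x1].mean().round(3))
E
```

```text
clock: 19.95
tool_pos: [0.5563, 0.2465, 0.1745]
tcp_rot: [0.042, 0.999, -0.001, 0.001]
force: [4.6, -8.2, 2.3]
grip_width: 0.0279
grip_force: 59.5
0.21251975196048672
knob neck top 0.07796243335597566
closed 336.7 213 330 [60 64 64 66 65 61 59 93 87 89 88 90 66 85 83 85 90 88 90 83 86 89]
open 302.1 184 296 [ 92  67  64  69  61  65  81  93  90  87  83 106 135 133 139 114  72  68
  92  84  87  89]
closed 336.8 205 330 [67 66 64 64 61 67 59 89 85 88 87 94 57 79 89 90 86 86 86 85 86 85]
open 301.7 176 295 [ 68  61  68  65  64  67  64  96  88  87  84  91 129 135 135 136 102  69
  75  89  93  92]
jug 0.0
dark 0.0
blue 0.0
salt 0.0
pep 0.0
candle 0.0
sugar 0.0
```

```bash
python3 -c "
from workcell import bot, optics
print(bot.hand_in())"
```

```text
the job is handed in; nothing more can be done
None
```

Both plates are standing in their own rack slots, and the gripper is still holding the door by its knob, open 0.2125 m against a measured need of about 0.212 m. The arm blocked the top camera's view of the door edge, so that final position rests on the arm's own readings and a coarser side view; the job is handed in.

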